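Load the slide feeder and index it to the fourth slide

ROBOT

A 6-joint arm with a two-finger parallel gripper is mounted at the origin on the work surface. World frame = base frame: x ahead of the robot, y to its left, z up, the work surface at z = 0. Lengths are in m, angles in rad, forces in N, time in s.
With the tool pointing down it reaches from about 0.425 to 0.925 m from the base axis. Payload 12.5 kg.
Tool frame: the origin (TCP) lies on the centre line of the jaws, within the pads' length; the fingertips stand 17 mm ahead of it and the grasp point (between the pads) lies 2 mm behind it (manip.tips_ahead is the distance from the TCP to the fingertips, in m); z points along the fingers, y is the line along which they close (so a half turn about z gives the same grasp; the last joint's range is limited). The gripper opens to 85 mm and grips with 20 to 120 N. Pads are 22 mm wide; open, the fingers measure 114 mm over their backs; the gripper's body (76 mm by 85 mm) begins 54 mm behind the grasp point. The pads swing forward as they close: fully open they stand 13 mm farther back than shut.
Start: joints at [-1.385, 0.491, 1.559, -0, 1.092, -0.106], TCP at [0.18, -0.599, 0.248] pointing down, gripper open.
Joint ranges: [-3.1, 3.1], [-0.84, 2.19], [0.05, 2.79], [-1.13, 4.28], [0.06, 2.93], [-2.69, 2.69]. Speed limits (rad/s): [2.22, 2.22, 2.79, 3.14, 3.14, 3.14].

INTERFACE

Orientations are given as a 3x3 rotation matrix whose columns are the frame's x, y, z axes.
In Python, from plant import get_obs, read_camera, workorder, nets, manip gives the robot as it stands. The module is installed in compiled form; this text tells all that it offers.
- The arm moves only by the tool move_arm, never from a script. Its argument "deltas" is text: rows parted by semicolons, each of 7 numbers parted by spaces: the shift along the world's x, y, z each as a share of 20 cm, from -1 to 1, then the turn, a rotation vector about the world's x, y, z each as a share of 90 degrees, from -1 to 1, then the opening in per cent of the stroke, from 0 (shut) to 100 (fully open). A call has 1 to 10 rows; each row shifts and turns the commanded pose from where the row before left it; what a row does not reach is not made up. A row lasts 1/8 s, in which the tool goes at most 62.5 mm and 10.7 degrees, less where a joint would pass 70% of its speed; a pose out of reach is approached as far as the arm can. A call with a number of a shift or a turn outside -1 to 1 is refused whole. A call with a gripper value outside its range is refused whole. The fingers move at their own pace and stop on an object; "grip_force" is the grip in N (left out, the last holds). Time passes only in rows, so rows that do not move let the fingers close. It gives the time, the measured TCP pose, the force, the opening and the grip force at its end, in the units of the state.
- get_obs(): the state, without advancing time (a new reading comes with each control period).
- read_camera(name): name is "side" or "top"; returns a dict with "color" (384x512x3 uint8, red, green, blue), "fx", "fy", "cx", "cy" (pixels), "pose" (4x4, takes a point from camera to world coordinates). Camera axes: x right, y down, z forward; pixel columns grow to the right and rows downward; lengths in m; the calibration is good to about 2 mm. A picture is of the moment at which its call begins. There is no depth.
- workorder.job_done(): hands the job in; it is judged then, once.
Trained networks look in the newest picture that a camera, given by its name, has taken for a name from the list of things; names that differ only in an ending like _2 or _b are one class to them, and where a whole thing is asked for, a point or a joint stands for the part that bears it (a point fixed in the world has none). Each returns a list of dicts, best first, with "score" (0 to 1); they miss things now and then, are a little off and sometimes report something else, mostly with a low value. They report only what shows in the picture. A call takes as long as a camera call. They do not tell look-alikes from the thing itself.
- nets.look_for(camera, thing): "extent" ([left, top, right, bottom] in pixels, round what is visible of it).
- nets.cut_out(camera, thing): "pixels" (384x512 bool, what is visible of it) and "extent" ([left, top, right, bottom] in pixels, round what is visible of it).
- nets.spot_point(camera, thing): "xy" ([column, row] in pixels: a listed point, or the origin of a listed thing).
The state is a dict: "time": time; "joints": joint angles; "qd": joint speeds; "tau": joint torques, N m; "position": TCP position; "ee_rot": TCP orientation; "force": force on the tool from outside, world axes, zero at the start; "wrist_torque": the same for the moment, N m; "gripper_width": finger opening in m; "grasp_force": force on a finger pad.
Only numpy, scipy, OpenCV 4.12 (cv2) and the standard library are available. Lean on these libraries where they do the work, as an engineer would, in place of code of your own. Each camera call takes 0.05 s, during which the arm holds its last target. There are 200 camera calls.

TASK

Load the blue slide cassette into the slide feeder: put it upright into the spring-loaded column and press it straight down against the spring until both red-tabbed bolts snap over its top and hold it. Then turn the black feed dial exactly four clicks clockwise (seen from above) from where it stands now, so that the fourth slide is up, and let go. Leave the other cassettes and everything else on the bench where they are.

Things in the scene. Friction and masses are not known exactly. Their poses are not given: they have to be found in the camera images.
- cassette_blue: blue slide cassette, to be loaded: upright block 52 (x) by 34 (y) by 52 high, slides showing in its long sides; on top a grip rib 32 long (x), 14 thick (y), 30 high (82 in all); about 130 g. Take it by the rib, fingers closing along its y. Origin: centre of its underside, z up. It fits the column either way round. It stands on any of three places on the mat
- cassette_blue_top (a point): centre of the flat top of the blue cassette's block, at the foot of the rib, 52 above the underside
- feeder: slide feeder, fixed: black base plate 100 (x) by 215 (y) with a white column tower at y = -62 and a white deck, 45 high, with the feed dial at y = +65. Origin: centre of its underside; z up. Tower 72 (x) by 55 (y) outside, 85 high; aluminium bolt guides stand out to x = +-52, up to 82 high. Feeder and mat swap sides (left, right) from run to run
- column_mouth (a point): centre of the column's mouth, on the well's axis, 85 above the feeder's underside; axes as the feeder's. The well is 56 (x) by 39 (y), its long sides topped by bevelled steel lips; the cassette's x goes along the feeder's x, either way round
- follower (a joint): orange spring plate in the column that carries the cassette: m pressed down. At rest (0) its top is 17 mm below the mouth; resistance 2 N there, rising to 12 N at 34 mm, plus 2 to 3 N of rubbing; stop at 38 mm. At 34 mm the block's top is 1 mm above the mouth, level with the bolts' underside: press 1 to 3 mm past that and they snap over it, and the spring holds it up against them
- bolt_near (a joint): steel latch bolt with red tab on the tower's -x end: m pushed outward, 0 when out. Its nose, 16 wide, a steep wedge from 1 to 21 mm above the mouth, reaches to 21 from the well's axis. The descending cassette pushes it aside (weak spring, about 1 N; a few N of down-push as it enters), and its end keeps it 3 to 7 mm back until the block's top is below it
- bolt_far (a joint): the same bolt on the tower's +x side
- dial (a joint): feed dial, rad, growing clockwise seen from above: black disc 62 across, top 9 above the deck, and on it a bar grip 40 long, 12 thick, 28 high. 12 clicks a turn: detents at multiples of 0.5236 rad (30 degrees), resistance about 0.2 N m as it leaves one, gone half way, then it snaps to the next. Starts in the detent at 0.52; stops at -0.1 and 3.80. At 0 the bar lies along the feeder's x, white line to -x
- dial_grip (a point): on the dial's axis, 31 above the deck (76 above the feeder's underside), where to grip the bar; its x axis runs along the bar, away from the white line
- dial_mark (a point): white dot on the dial's disc, 25 from its axis, at the end of the bar where the white line points
- mat: black rubber mat 220 (x) by 270 (y), 4 thick, on which the three cassettes and the tweezers lie. Origin: centre of its underside
- cassette_yellow: a slide cassette like the blue one and of the same size, but yellow; leave it where it stands. Origin: centre of its underside.
- cassette_grey: a slide cassette like the blue one and of the same size, but grey; leave it where it stands. Origin: centre of its underside.
- oil_bottle: small amber bottle with a black cap, 28 across, 70 high, between mat and feeder; origin: centre of its underside
- eyepiece: spare black eyepiece standing upright, 34 across, 56 high, between mat and feeder; origin: centre of its underside
- tweezers: steel tweezers lying flat on the mat, 95 long along x, 7 high; origin: middle, underside
- lamp: gooseneck lamp, fixed: foot 90 across, thin stem, head (60 across) bent towards -x to 85 from the foot's centre, top 210 high: in the way when carrying from one side to the other; pass nearer the robot, within 0.5 m of its base. Origin: centre of the foot's underside
Mind the look-alikes: they are no part of the job. Leave any purple or turquoise look-alike of the cassette_blue alone.

How it is judged:
On the way, in this order (a step that is already met when the one before it is completed fails the run):
1. the blue cassette is pressed down in the column with both bolts out over its top, and the dial has not been turned yet (z of cassette_blue_top in the frame of feeder between 0.078 and 0.0885 m and horizontal distance between cassette_blue_top and column_mouth below 0.006 m and angle between cassette_blue's own z axis and vertical below 0.1 rad and value of joint each of bolt_near, bolt_far below 0.0025 m and value of joint dial between 0.3236 and 0.7236 rad), for 0.2 s.
2. the dial stands four clicks clockwise of where it started, the cassette still latched (z of cassette_blue_top in the frame of feeder between 0.078 and 0.0885 m and horizontal distance between cassette_blue_top and column_mouth below 0.006 m and angle between cassette_blue's own z axis and vertical below 0.1 rad and value of joint each of bolt_near, bolt_far below 0.0025 m and value of joint dial between 2.468 and 2.768 rad), for 0.2 s.
At the end, for the whole second after the job is handed in: Blue cassette upright and at rest in the column under both bolts (block top 78 to 88.5 mm above the feeder's underside, within 6 mm of the well's axis, bolts within 2.5 mm of fully out); dial at rest four clicks (120 degrees, within 8) clockwise of its start (all of step 2 and linear speed of cassette_blue below 0.02 m/s and velocity of joint dial between -0.1 and 0.1 rad/s); the robot touches nothing.
It fails at once if another cassette, the oil bottle, the eyepiece or the tweezers is moved by more than 25 mm or one of the standing ones is tipped over (distance of any of cassette_yellow, cassette_grey, oil_bottle, eyepiece, tweezers from where it was at the start of the episode above 0.025 m or angle between any of cassette_yellow, cassette_grey, oil_bottle, eyepiece's own z axis and vertical above 0.6 rad).
It also fails if it takes over 67 s, if anything falls off the work surface, if the arm or the gripper's body presses on something with over 40 N, if the wrist force passes 120 N, or if a joint passes its speed limit or range.

## Working session

There is one attempt and no reset: what is moved stays moved. The work goes in short steps, Python scripts to look and compute and a tool call to move; the robot and the scene stay as the last step left them, time stands still between calls to the robot, and variables do not carry over. Pictures are saved under pics/ and viewed, at most 13 in all, crops included, and the job is handed in when it is done.

Besides the shell and the picture viewer there is one more tool, called after "Request:" by a JSON object that holds its "api" and its "payload", one argument or row to a line. move_arm: Moves the arm, as the interface text tells. Its arguments: {"type":"object","properties":{"deltas":{"type":"string"},"grip_force":{"type":"number"}},"required":["deltas"]}

```bash
mkdir -p pics; cat > h.py <<'E'
import numpy as np, cv2
from plant import get_obs, read_camera, workorder, nets, manip
def ray(c,uv):
    T=np.array(c["pose"]);d=np.array([(uv[0]-c["cx"])/c["fx"],(uv[1]-c["cy"])/c["fy"],1.])
    return T[:3,3],T[:3,:3]@d
def atz(c,uv,z):
    o,d=ray(c,uv);return o+d*(z-o[2])/d[2]
def proj(c,p):
    T=np.array(c["pose"]);q=T[:3,:3].T@(np.array(p)-T[:3,3]);return np.array([c["fx"]*q[0]/q[2]+c["cx"],c["fy"]*q[1]/q[2]+c["cy"]])
def tri(c1,u1,c2,u2):
    o1,d1=ray(c1,u1);o2,d2=ray(c2,u2);A=np.stack([d1,-d2],1);s=np.linalg.lstsq(A,o2-o1,rcond=None)[0]
    a=o1+s[0]*d1;b=o2+s[1]*d2;return (a+b)/2,np.linalg.norm(a-b)
E
python3 - <<'E'
from h import *
np.set_printoptions(precision=4,suppress=True)
C={n:read_camera(n) for n in("top","side")}
for n,c in C.items(): cv2.imwrite(f"pics/{n}0.png",cv2.resize(c["color"][:,:,::-1],(800,600),interpolation=cv2.INTER_CUBIC)); print(n,c["pose"][:3,3],c["pose"][:3,2],c["fx"],c["cx"])
for t in["cassette_blue","cassette_blue_top","cassette_yellow","cassette_grey","feeder","column_mouth","dial_grip","dial_mark","mat","oil_bottle","eyepiece","lamp","tweezers"]:
    P={n:nets.spot_point(n,t) for n in C}
    for n in C:
        print(t,n,[(np.round(r["xy"],1).tolist(),round(r["score"],2)) for r in P[n][:4]])
    if P["top"] and P["side"]: print("   ",*tri(C["top"],P["top"][0]["xy"],C["side"],P["side"][0]["xy"]))
print(manip.tips_ahead)
E
```

```text
top [0.3902 0.0654 1.3111] [ 0.105  -0.0051 -0.9945] 420.5198052747484 255.5526312289866
side [0.1288 0.4932 0.7382] [ 0.4595 -0.4958 -0.7369] 356.01751196584945 251.02686170931355
cassette_blue top [([192.1, 261.6], 0.74), ([130.0, 163.9], 0.69), ([231.4, 253.1], 0.65), ([204.8, 174.6], 0.62)]
cassette_blue side [([197.4, 239.6], 0.95), ([262.3, 332.1], 0.85), ([289.0, 285.6], 0.8), ([101.9, 301.0], 0.57)]
    [0.3616 0.2645 0.2776] 0.13376056291547825
cassette_blue_top top [([183.2, 261.3], 0.74), ([122.7, 159.8], 0.65), ([203.0, 167.6], 0.54), ([228.6, 254.8], 0.53)]
cassette_blue_top side [([94.7, 291.8], 0.82), ([294.1, 270.4], 0.64), ([264.7, 323.7], 0.58), ([193.7, 225.5], 0.57)]
    [0.3582 0.3509 0.3304] 0.25927682012746006
cassette_yellow top [([227.1, 206.3], 0.71)]
cassette_yellow side [([241.2, 247.7], 0.83)]
    [0.4752 0.1478 0.0011] 0.0039156792174127
cassette_grey top [([168.6, 193.1], 0.57)]
cassette_grey side [([170.7, 289.2], 0.85), ([323.4, 165.7], 0.36)]
    [ 0.5148  0.3338 -0.0072] 0.004949113936896218
feeder top [([348.3, 194.6], 0.78), ([201.8, 186.3], 0.62)
[... 571 characters left out ...]
e [([201.5, 253.5], 0.89)]
    [ 0.539   0.2214 -0.012 ] 0.005152278583293514
oil_bottle top [([350.3, 200.2], 0.66), ([281.4, 172.1], 0.46), ([200.1, 187.7], 0.42)]
oil_bottle side [([251.2, 193.3], 0.7), ([192.4, 228.2], 0.43)]
    [ 0.5798 -0.1663 -0.098 ] 0.23765432401494838
eyepiece top [([269.8, 220.0], 0.6), ([227.0, 207.5], 0.17)]
eyepiece side [([286.3, 224.1], 0.46)]
    [0.4373 0.0162 0.0063] 0.0107179672739608
lamp top [([272.6, 124.3], 0.93), ([269.8, 215.9], 0.65)]
lamp side [([210.8, 168.2], 0.71)]
    [ 0.74    0.009  -0.0018] 0.005227598945307522
tweezers top [([236.2, 181.6], 0.55)]
tweezers side [([232.5, 217.0], 0.47)]
    [0.5448 0.1162 0.0335] 0.007148304056345113
0.017
```

View pics/top0.png

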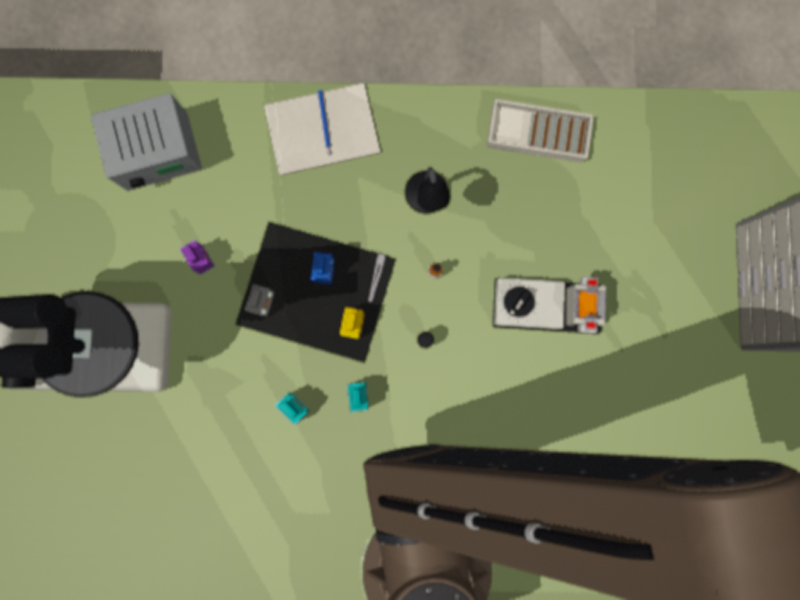

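View pics/side0.png

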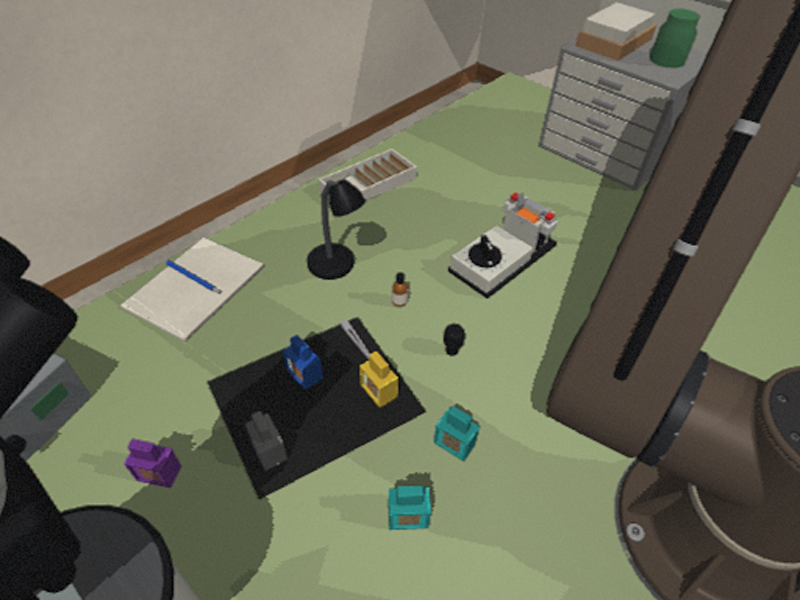

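Blue candidates (800-px top picture): purple (197,257), blue on the mat (322,267), turquoise (292,408) and (358,396). Only the one on the mat is blue, and the cassette has to be on the mat, so it is the target. I'll confirm it in a crop and fit poses.

```bash
cat > fit.py <<'E'
from h import *
from scipy.optimize import minimize
def box(cx,cy,sx,sy,z0,z1): return np.array([[cx+a*sx/2,cy+b*sy/2,z] for a in(-1,1) for b in(-1,1) for z in(z0,z1)])
CAS=[box(0,0,.052,.034,0,.052),box(0,0,.032,.014,.052,.082)]
def T(p,P,z0=0):
    c,s=np.cos(p[2]),np.sin(p[2]);R=np.array([[c,-s,0],[s,c,0],[0,0,1]]);return P@R.T+np.array([p[0],p[1],z0])
def sil(c,p,parts,z0,S=8,org=(0,0),shape=(384,512)):
    m=np.zeros((shape[0]*S,shape[1]*S),np.uint8)
    for P in parts:
        q=np.array([(proj(c,x)-org+.5)*S-.5 for x in T(p,P,z0)])
        cv2.fillConvexPoly(m,cv2.convexHull(np.round(q).astype(np.int32)),255)
    return cv2.resize(m,(shape[1],shape[0]),interpolation=cv2.INTER_AREA)/255.
def fit(cs,masks,p0,parts,z0):
    boxes=[]
    for m in masks:
        r,cc=np.where(m);boxes.append((max(cc.min()-10,0),max(r.min()-10,0),cc.max()+10,r.max()+10))
    def cost(p):
        e=0
        for c,m,b in zip(cs,masks,boxes):
            sub=m[b[1]:b[3],b[0]:b[2]].astype(float)
            e+=np.abs(sil(c,p,parts,z0,org=np.array(b[:2]),shape=sub.shape)-sub).sum()
        return e
    best=None
    for dy in(-.6,-.3,0,.3,.6):
        s=np.array(p0,float)+[0,0,dy]
        r=minimize(cost,s,method="Nelder-Mead",options=dict(initial_simplex=s+np.array([[0,0,0],[.012,0,0],[0,.012,0],[0,0,.2]]),xatol=1e-4,fatol=.05))
        if best is None or r.fun<best.fun: best=r
    return best.x,best.fun
def blue(c):
    h=cv2.cvtColor(c["color"],cv2.COLOR_RGB2HSV).astype(int);return (h[...,0]>103)&(h[...,0]<128)&(h[...,1]>110)&(h[...,2]>25)
def comp(m,uv):
    n,l,st,ce=cv2.connectedComponentsWithStats(m.astype(np.uint8));a=[(np.hypot(*(ce[i]-uv)),i) for i in range(1,n) if st[i,4]>6];return l==min(a)[1]
E
cat > m1.py <<'E'
from fit import *
np.set_printoptions(precision=4,suppress=True)
C={n:read_camera(n) for n in("top","side")};cs=[C["top"],C["side"]]
M=[comp(blue(cs[0]),(206,171)),comp(blue(cs[1]),(193,233))]
print([m.sum() for m in M])
for sub in ([0,1],[0],[1]): print("blue",sub,fit([cs[i] for i in sub],[M[i] for i in sub],(.54,.22,-.25),CAS,.004))
for c,n in zip(cs,C):
    h=cv2.cvtColor(c["color"],cv2.COLOR_RGB2HSV).astype(int)
    red=((h[...,0]<5)|(h[...,0]>174))&(h[...,1]>140)&(h[...,2]>90); org=(h[...,0]>6)&(h[...,0]<20)&(h[...,1]>150)&(h[...,2]>120)
    for nm,m in(("red",red),("org",org)):
        k,l,st,ce=cv2.connectedComponentsWithStats(m.astype(np.uint8))
        print(n,nm,[(ce[i],st[i,4]) for i in range(1,k) if st[i,4]>3])
def crop(c,x,y,w,hh): return cv2.resize(c["color"][y:y+hh,x:x+w,::-1],(400,300),interpolation=cv2.INTER_CUBIC)
im=np.vstack([np.hstack([crop(cs[0],180,150,52,39),crop(cs[1],162,205,64,48)]),np.hstack([crop(cs[0],310,165,84,63),crop(cs[1],280,115,88,66)])])
cv2.imwrite("pics/crop1.png",im)
E
python3 m1.py
```

```text
[np.int64(310), np.int64(498)]
blue [0, 1] (array([ 0.5765,  0.2134, -0.0761]), np.float64(158.6588235294118))
blue [0] (array([ 0.5795,  0.2126, -0.1362]), np.float64(57.384313725490195))
blue [1] (array([ 0.5753,  0.2138, -0.0599]), np.float64(94.98039215686276))
top red [(array([379.    , 180.3333]), np.int32(18)), (array([377.9412, 207.7647]), np.int32(17))]
top org [(array([277.3333, 174.1111]), np.int32(9)), (array([375.5357, 194.369 ]), np.int32(168))]
side red [(array([328.8125, 125.75  ]), np.int32(16)), (array([351.3, 138.1]), np.int32(20))]
side org [(array([337.8406, 137.3333]), np.int32(69)), (array([255.6316, 183.5789]), np.int32(19))]
```

View pics/crop1.png

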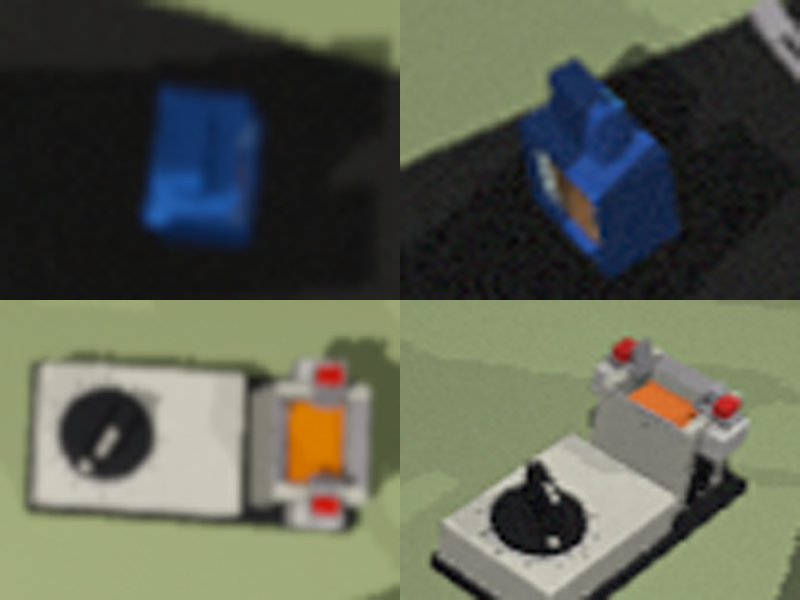

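The crops show the blue cassette with its rib on the mat. The feeder has its tower at -y, the dial at +y, and two red tabs (top 379,180 and 378,208). Next I'll refine both poses.

```bash
cat >> fit.py <<'E'
def close(m):
    m=cv2.morphologyEx(m.astype(np.uint8),cv2.MORPH_CLOSE,np.ones((5,5),np.uint8))
    cn,_=cv2.findContours(m,cv2.RETR_EXTERNAL,cv2.CHAIN_APPROX_NONE);cv2.drawContours(m,cn,-1,1,-1);return m.astype(bool)
def wcent(c,uv,f,r=7):
    u,v=np.round(uv).astype(int);s=c["color"][v-r:v+r+1,u-r:u+r+1].astype(float);w=np.clip(f(s),0,None);y,x=np.mgrid[v-r:v+r+1,u-r:u+r+1];return np.array([(w*x).sum(),(w*y).sum()])/w.sum()
redw=lambda s:np.clip(s[...,0]-1.8*np.maximum(s[...,1],s[...,2])-15,0,None)
E
cat > m2.py <<'E'
from fit import *
np.set_printoptions(precision=4,suppress=True)
C={n:read_camera(n) for n in("top","side")};cs=[C["top"],C["side"]]
M=[]
for c,uv in zip(cs,((206,171),(193,233))):
    s=c["color"].astype(int);m=(s[...,2]>1.35*s[...,0])&(s[...,2]>s[...,1]*1.15)&(s[...,2]>45)
    M.append(close(comp(m,uv)))
print([m.sum() for m in M])
for sub in ([0,1],[0],[1]): print("blue",sub,*fit([cs[i] for i in sub],[M[i] for i in sub],(.577,.213,-.1),CAS,.004))
out=[]
for c,m,(x,y,w,h) in zip(cs,M,((180,150,52,39),(162,205,64,48))):
    p=fit(cs,M,(.577,.213,-.1),CAS,.004)[0]; v=c["color"][:,:,::-1].copy();v=cv2.resize(v[y:y+h,x:x+w],(400,300),interpolation=cv2.INTER_NEAREST)
    for P in CAS:
        q=np.array([(proj(c,a)+.5-(x,y))*400/w for a in T(p,P,.004)]);cv2.polylines(v,[cv2.convexHull(np.round(q).astype(np.int32))],True,(0,255,0),1)
    out.append(v)
R=[tri(cs[0],wcent(cs[0],a,redw),cs[1],wcent(cs[1],b,redw)) for a,b in(((379,180),(328.8,125.7)),((378,207.8),(351.3,138.1)))]
print("reds",R);m=(R[0][0]+R[1][0])/2;d=R[0][0]-R[1][0];yaw=np.arctan2(d[1],d[0]);print("mouth",m,"yaw",yaw,"sep",np.linalg.norm(d))
# dial disc
for n,c in zip(C,cs):
    r=nets.cut_out(n,"dial")[:2];print(n,[(q["score"],q["extent"]) for q in r])
D=[wcent(cs[0],(331,192.5),lambda s:np.clip(80-s.max(-1),0,None),11)];print("disc top",D,atz(cs[0],D[0],.054))
f=[m[0]-.062*np.sin(yaw),m[1]+.062*np.cos(yaw),yaw];print("feeder",f)
F=[box(0,0,.1,.215,0,.004),box(0,-.062,.072,.055,0,.085),box(0,-.062,.056,.039,.085,.085),box(0,-.062,.104,.016,.082,.082),box(0,.065,.062,.062,.054,.054),box(0,.065,.001,.001,.045,.073)]
for c,(x,y,w,h) in zip(cs,((310,165,84,63),(280,115,88,66))):
    v=cv2.resize(c["color"][y:y+h,x:x+w,::-1],(400,300),interpolation=cv2.INTER_NEAREST)
    for P in F:
        q=np.array([(proj(c,a)+.5-(x,y))*400/w for a in T(f,P)]);cv2.polylines(v,[cv2.convexHull(np.round(q).astype(np.int32))],True,(255,0,255),1)
    out.append(v)
cv2.imwrite("pics/crop2.png",np.vstack([np.hstack(out[:2]),np.hstack(out[2:])]))
E
python3 m2.py
```

```text
[np.int64(284), np.int64(556)]
blue [0, 1] [ 0.5774  0.2127 -0.0862] 71.73333333333333
blue [0] [ 0.5785  0.2121 -0.1111] 31.44705882352941
blue [1] [ 0.5762  0.2131 -0.0706] 31.796078431372553
reds [(array([ 0.5518, -0.3017,  0.0892]), np.float64(0.0024973541550242263)), (array([ 0.471 , -0.2976,  0.0901]), np.float64(0.0012287420688299323))]
mouth [ 0.5114 -0.2997  0.0896] yaw -0.05025276108299189 sep 0.0809186925675616
top [(0.56, [320.9, 184.9, 342.6, 200.6])]
side []
disc top [array([332.1794, 191.8484])] [ 0.5185 -0.1716  0.054 ]
feeder [np.float64(0.5145469974647605), np.float64(-0.2377339165503941), np.float64(-0.05025276108299189)]
```

View pics/crop2.png

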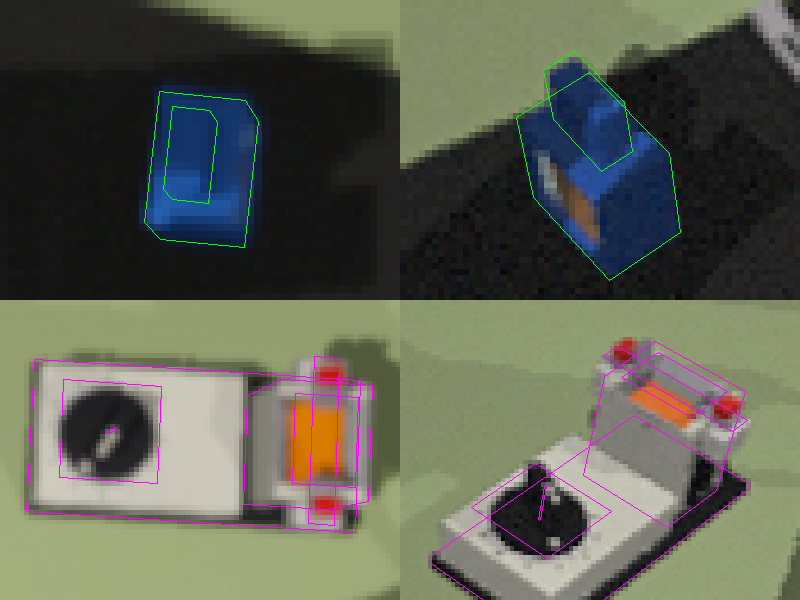

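The overlay fits: blue at about (0.577, 0.213) with yaw -0.09, and the feeder mouth near (0.511, -0.298) with yaw about -0.05. The tower outline may be 1–2 mm off, so I'll refine it later. Now I'll start moving along a path near the robot.

Request:
{"api": "move_arm", "payload": {
  "deltas": "0.24 0.19 0 0 0 0 60; 0.24 0.19 0 0 0 0 60; 0.22 0.22 0 0 0 0 60; 0.22 0.22 0 0 0 0 60; 0.2 0.23 0 0 0 0 60; 0.15 0.26 0 0 0 0 60; 0.08 0.29 0 0 0 0 60; 0 0.3 0 0 0 0 60; 0 0.3 0 0 0 0 60; 0 0.3 0 0 0 0 60",
  "grip_force": 60
}}

```text
time: 2.95
position: [0.4496, -0.0968, 0.2485]
ee_rot: [[0.958, 0.288, 0.001], [0.288, -0.958, -0.0], [0.001, 0.0, -1.0]]
force: [1.0, 0.6, -0.1]
gripper_width: 0.0512
grasp_force: 0.0
```

```bash
python3 -c "
from h import *
o=get_obs();print(o['position'],o['ee_rot'],o['joints'],o['force'])"
```

```text
[ 0.4496286  -0.09678297  0.24851842] [[ 9.57776945e-01  2.87511637e-01  6.17659338e-04]
 [ 2.87511847e-01 -9.57777041e-01 -2.80486975e-04]
 [ 5.10936664e-04  4.46228335e-04 -9.99999770e-01]] [-3.55769447e-01  2.56508254e-01  1.94630512e+00 -5.92538593e-05
  9.38102600e-01  9.23433998e-01] [ 0.99490157  0.62210841 -0.1389752 ]
```

Request:
{"api": "move_arm", "payload": {
  "deltas": "0 0.26 0 0 0 -0.08 60; 0.05 0.26 0 0 0 -0.08 60; 0.1 0.26 0 0 0 -0.082 60; 0.15 0.26 0 0 0 0 60; 0.17 0.26 -0.1 0 0 0 60; 0.167 0.249 -0.15 0 0 0 60; 0 0 -0.15 0 0 0 60; 0 0 0 0 0 0 60"
}}

```text
time: 3.95
position: [0.5726, 0.2058, 0.1692]
ee_rot: [[0.996, -0.087, -0.004], [-0.087, -0.996, -0.001], [-0.004, 0.002, -1.0]]
force: [-0.1, 0.5, 0.3]
gripper_width: 0.0514
grasp_force: 0.0
```

```bash
cat > m3.py <<'E'
from fit import *
np.set_printoptions(precision=4,suppress=True)
o=get_obs();print(o["position"],np.arctan2(o["ee_rot"][1][0],o["ee_rot"][0][0]),o["force"])
C={n:read_camera(n) for n in("top","side")};cs=[C["top"],C["side"]]
out=[]
for c,(x,y,w,h) in zip(cs,((175,140,64,96),(150,180,96,144))):
    out.append(cv2.resize(c["color"][y:y+h,x:x+w,::-1],(400,600),interpolation=cv2.INTER_CUBIC))
cv2.imwrite("pics/c3.png",np.hstack(out))
# feeder fit: mask of non-green within ROI
F=[box(0,0,.1,.215,0,.006),box(0,-.062,.072,.055,0,.085),box(0,-.062,.104,.03,.06,.082)]
for n,c,(x,y,w,h) in zip(C,cs,((305,160,95,75),(270,105,100,90))):
    r=nets.cut_out(n,"feeder");
    print(n,[(q["score"],np.round(q["extent"],1),q["pixels"].sum()) for q in r[:2]])
ms=[nets.cut_out(n,"feeder") for n in C]
if all(ms):
    M=[m[0]["pixels"] for m in ms]
    for s in([0,1],[0],[1]): print(s,*fit([cs[i] for i in s],[M[i] for i in s],(.5145,-.2375,-.05),F,0))
E
python3 m3.py
```

```text
[0.5726 0.2058 0.1692] -0.08753032698789849 [-0.1189  0.49    0.2717]
top [(0.93, array([314.2, 181. , 388.6, 216.8]), np.int64(2361))]
side [(0.93, array([290.7, 146.7, 328. , 191.9]), np.int64(984))]
[0, 1] [ 0.5125 -0.2361 -0.0518] 780.0470588235294
[0] [ 0.5121 -0.2363 -0.0482] 77.0392156862745
[1] [ 0.4728 -0.1995 -1.3079] 536.7607843137255
```

View pics/c3.png

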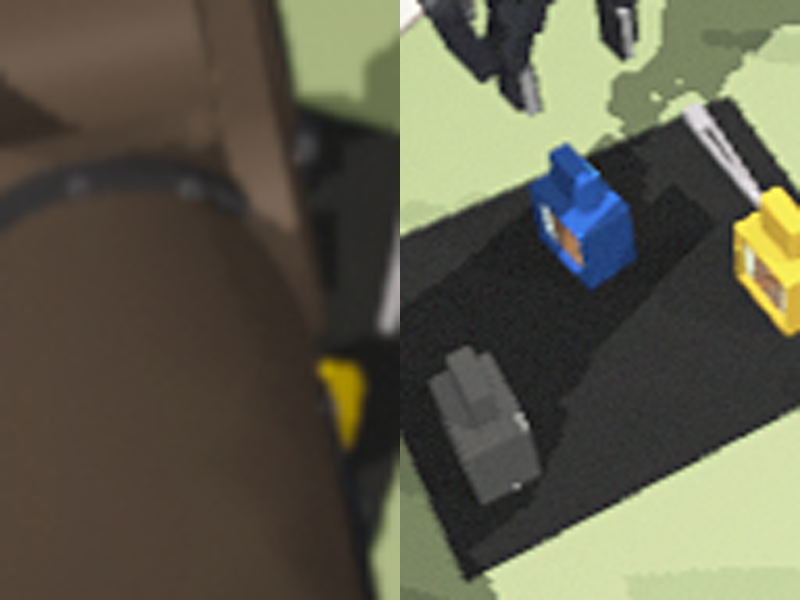

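The arm hides the top view. The side view shows the fingers above and behind the blue cassette at (585,215), with grey and yellow clear of it. I'll close the remaining offset and go down.

Request:
{"api": "move_arm", "payload": {
  "deltas": "0.023 0.035 -0.1 0 0 0 60; 0 0 -0.15 0 0 0 60; 0 0 -0.11 0 0 0 60; 0 0 0 0 0 0 60"
}}

```text
time: 4.75
position: [0.5774, 0.2126, 0.097]
ee_rot: [[0.996, -0.088, -0.004], [-0.088, -0.996, -0.001], [-0.003, 0.001, -1.0]]
force: [-0.3, -0.6, 0.8]
gripper_width: 0.0516
grasp_force: 0.0
```

```bash
python3 - <<'E'
from h import *
c=read_camera("side");x,y,w,h=150,160,120,90
cv2.imwrite("pics/c4.png",cv2.resize(c["color"][y:y+h,x:x+w,::-1],(800,600),interpolation=cv2.INTER_CUBIC));print(get_obs()["position"],get_obs()["force"])
E
```

```text
[0.57797107 0.21273297 0.09831889] [0.92565302 0.18839897 0.23279335]
```

View pics/c4.png

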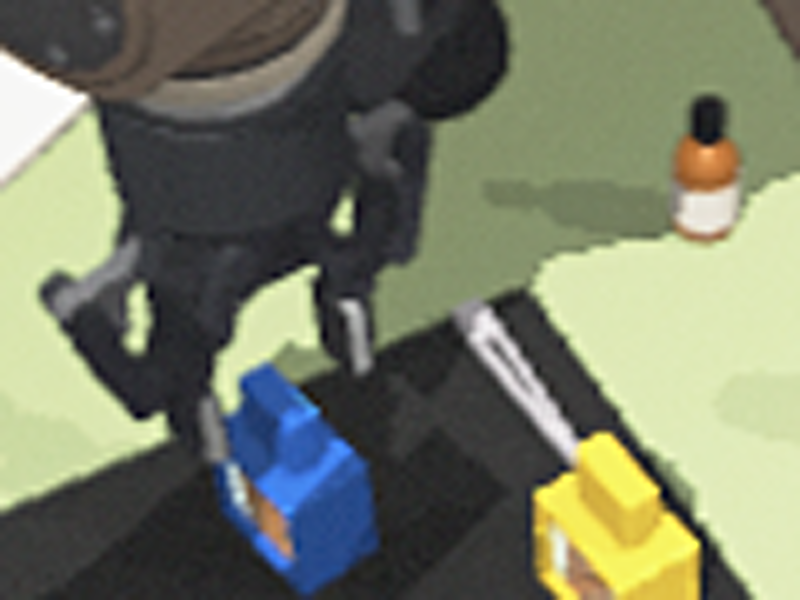

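The fingers straddle the blue rib: left tip at (215,455), right tip at (360,370), rib at about (275,410). Next: go down and close.

Request:
{"api": "move_arm", "payload": {
  "deltas": "0 0 -0.06 0 0 0 60; 0 0 -0.038 0 0 0 60; 0 0 0 0 0 0 30; 0 0 0 0 0 0 5; 0 0 0 0 0 0 5; 0 0 0 0 0 0 5; 0 0 0 0 0 0 5",
  "grip_force": 70
}}

```text
time: 5.68
position: [0.5783, 0.2127, 0.0799]
ee_rot: [[0.996, -0.088, 0.001], [-0.088, -0.996, 0.0], [0.001, -0.0, -1.0]]
force: [0.3, 1.2, 2.0]
gripper_width: 0.0127
grasp_force: 68.9
```

Request:
{"api": "move_arm", "payload": {
  "deltas": "0 0 0.1 0 0 0 5; 0 0 0.2 0 0 0 5; -0.05 0 0.25 0 0 0 5; -0.12 -0.1 0.25 0 0 0 5; -0.16 -0.22 0.05 0 0 0 5; -0.16 -0.24 0 0 0 0 5; -0.1 -0.26 0 0 0 0 5; -0.03 -0.28 0 0 0 0 5; 0 -0.28 0 0 0 0 5; 0 -0.28 0 0 0 0.024 5"
}}

```text
time: 6.92
position: [0.4536, -0.1211, 0.2498]
ee_rot: [[0.999, -0.05, 0.0], [-0.05, -0.999, -0.0], [0.0, 0.0, -1.0]]
force: [0.6, 0.3, -1.3]
gripper_width: 0.0126
grasp_force: 68.4
```

Request:
{"api": "move_arm", "payload": {
  "deltas": "0.05 -0.25 0 0 0 0 5; 0.1 -0.25 0 0 0 0 5; 0.082 -0.235 -0.05 0 0 0 5; 0.05 -0.15 -0.1 0 0 0 5; 0 0 -0.14 0 0 0 5; 0 0 -0.08 0 0 0 5; 0 0 0 0 0 0 5"
}}

```text
time: 7.8
position: [0.5102, -0.2958, 0.1748]
ee_rot: [[0.999, -0.05, -0.002], [-0.05, -0.999, 0.001], [-0.002, -0.001, -1.0]]
force: [-0.4, 0.2, -0.7]
gripper_width: 0.0126
grasp_force: 68.6
```

```bash
cat > m5.py <<'E'
from fit import *
import sys
np.set_printoptions(precision=4,suppress=True)
o=get_obs();p=o["position"];yaw=np.arctan2(o["ee_rot"][1][0],o["ee_rot"][0][0]);print(p,yaw,o["force"])
C={n:read_camera(n) for n in("top","side")};cs=[C["top"],C["side"]]
out=[]
f=(.5125,-.2363,-.05)
F=[box(0,-.062,.072,.055,.085,.085),box(0,-.062,.056,.039,.085,.085)]
for c,(x,y,w,h) in zip(cs,((340,150,64,96),(300,70,72,108))):
    v=cv2.resize(c["color"][y:y+h,x:x+w,::-1],(400,600),interpolation=cv2.INTER_CUBIC)
    for P,col,z,q0 in[(a,(255,0,255),0,f) for a in F]+[(a,(0,255,0),p[2]-.0759,(p[0],p[1],yaw)) for a in CAS]:
        q=np.array([(proj(c,a)+.5-(x,y))*400/w for a in T(q0,P,z)]);cv2.polylines(v,[cv2.convexHull(np.round(q).astype(np.int32))],True,col,1)
    out.append(v)
cv2.imwrite(sys.argv[1],np.hstack(out))
s=cs[1]["color"].astype(int);m=(s[...,2]>1.35*s[...,0])&(s[...,2]>s[...,1]*1.15)&(s[...,2]>45)
print(m[70:180,290:380].sum())
E
python3 m5.py pics/c5.png
```

```text
[ 0.5102 -0.2958  0.1748] -0.050303063531242274 [-0.3574  0.1598 -0.6541]
288
```

View pics/c5.png

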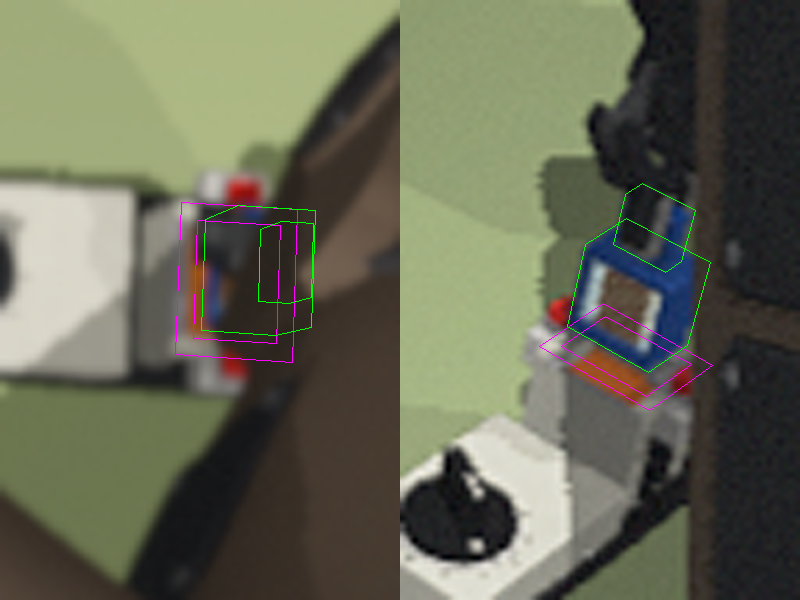

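The side view shows the blue cassette squarely held at (640,300) and just above the orange plate. The predicted outline matches, and the reds at (560,312) and (682,380) put the mouth at about (0.511, -0.2985). I'll adjust and go down gently while watching the force.

Request:
{"api": "move_arm", "payload": {
  "deltas": "0.005 -0.0125 0 0 0 0 5; 0 0 -0.03 0 0 0 5; 0 0 -0.03 0 0 0 5; 0 0 -0.03 0 0 0 5; 0 0 0 0 0 0 5"
}}

```text
time: 8.52
position: [0.5113, -0.2987, 0.1569]
ee_rot: [[0.999, -0.051, -0.001], [-0.051, -0.999, 0.001], [-0.001, -0.001, -1.0]]
force: [0.4, 0.0, -1.5]
gripper_width: 0.013
grasp_force: 68.5
```

```bash
python3 -c "
from h import *
o=get_obs();print(o['position'],o['force'],o['wrist_torque'])"
```

```text
[ 0.51133784 -0.29871156  0.15691253] [ 0.43533738  0.0076611  -1.53877002] [-0.0009302   0.0534115   0.00486401]
```

Request:
{"api": "move_arm", "payload": {
  "deltas": "0 0 -0.025 0 0 0 5; 0 0 -0.025 0 0 0 5; 0 0 0 0 0 0 5"
}}

```text
time: 8.9
position: [0.5114, -0.2988, 0.1471]
ee_rot: [[0.999, -0.051, -0.001], [-0.051, -0.999, 0.0], [-0.001, -0.0, -1.0]]
force: [-0.2, 0.1, -1.1]
gripper_width: 0.0127
grasp_force: 68.5
```

Request:
{"api": "move_arm", "payload": {
  "deltas": "0 0 -0.03 0 0 0 5; 0 0 -0.035 0 0 0 5; 0 0 -0.035 0 0 0 5; 0 0 -0.035 0 0 0 5; 0 0 0 0 0 0 5"
}}

```text
time: 9.52
position: [0.5118, -0.2991, 0.1205]
ee_rot: [[0.999, -0.051, 0.001], [-0.051, -0.999, -0.001], [0.001, 0.001, -1.0]]
force: [-0.1, -0.9, 7.7]
gripper_width: 0.0128
grasp_force: 69.7
```

Request:
{"api": "move_arm", "payload": {
  "deltas": "0 0 -0.03 0 0 0 5; 0 0 -0.033 0 0 0 5; 0 0 0 0 0 0 5; 0 0 0 0 0 0 5"
}}

```text
time: 10.02
position: [0.5119, -0.2992, 0.1086]
ee_rot: [[0.999, -0.051, 0.001], [-0.051, -0.999, -0.001], [0.001, 0.001, -1.0]]
force: [-0.4, 0.9, 11.7]
gripper_width: 0.0127
grasp_force: 70.3
```

```bash
python3 m5.py pics/c6.png;python3 -c "
from h import *
o=get_obs();print(o['position'],o['force'],o['wrist_torque'])"
```

```text
[ 0.5119 -0.2992  0.1086] -0.050655680474196677 [-0.4463  0.879  11.653 ]
111
[ 0.51185966 -0.29918666  0.10865936] [-1.21396253  0.31622904 12.08391101] [0.24147663 0.29682603 0.05174769]
```

View pics/c6.png

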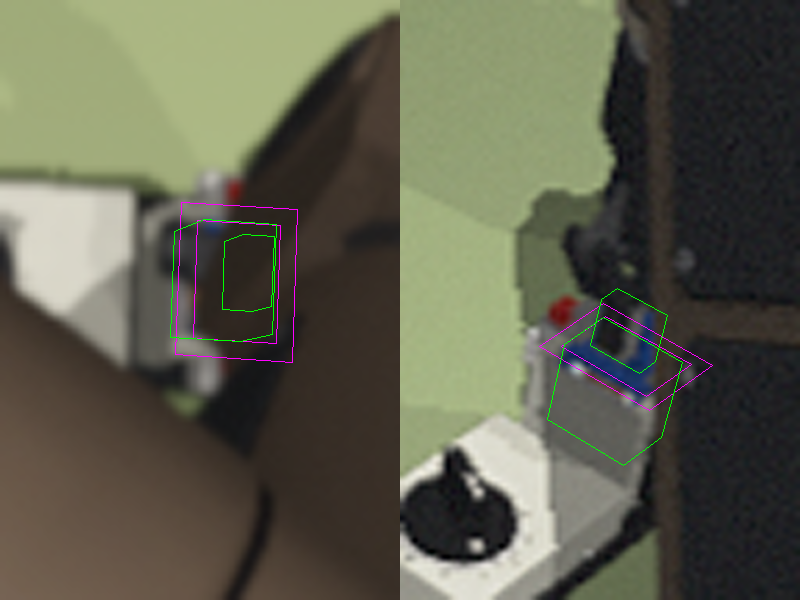

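The cassette is seated with its top about level with the tower (610,370). I'll press about 2 mm more, then ease up to test the latch.

Request:
{"api": "move_arm", "payload": {
  "deltas": "0 0 -0.01 0 0 0 5; 0 0 0 0 0 0 5; 0 0 0 0 0 0 5"
}}

```text
time: 10.5
position: [0.5119, -0.2992, 0.1068]
ee_rot: [[0.999, -0.051, 0.001], [-0.051, -0.999, -0.001], [0.001, 0.001, -1.0]]
force: [-1.5, 1.6, 11.0]
gripper_width: 0.0127
grasp_force: 70.4
```

Request:
{"api": "move_arm", "payload": {
  "deltas": "0 0 0.01 0 0 0 5; 0 0 0.01 0 0 0 5; 0 0 0 0 0 0 5"
}}

```text
time: 10.88
position: [0.5118, -0.2992, 0.11]
ee_rot: [[0.999, -0.051, 0.001], [-0.051, -0.999, -0.001], [0.001, 0.001, -1.0]]
force: [2.0, -1.9, 2.4]
gripper_width: 0.0124
grasp_force: 70.5
```

Request:
{"api": "move_arm", "payload": {
  "deltas": "0 0 0.005 0 0 0 5; 0 0 0 0 0 0 5"
}}

```text
time: 11.12
position: [0.5117, -0.2991, 0.1101]
ee_rot: [[0.999, -0.051, 0.0], [-0.051, -0.999, -0.0], [0.0, 0.0, -1.0]]
force: [4.2, -4.1, -7.8]
gripper_width: 0.0126
grasp_force: 69.1
```

The bolts hold: pulling up gives -7.8 N with no rise. Next: release, lift clear and go over the dial while turning the wrist.

Request:
{"api": "move_arm", "payload": {
  "deltas": "0 0 -0.005 0 0 0 55; 0 0 0 0 0 0 55; 0 0 0 0 0 0 55; 0 0 0.1 0 0 0 55; 0 0 0.2 0 0 0 55; 0 0.1 0.1 0 0 0.1 55; 0 0.15 0 0 0 0.111 55; 0.01 0.15 0 0 0 0.111 55; 0.01 0.15 0 0 0 0.111 55; 0.012 0.085 0 0 0 0.111 55"
}}

```text
time: 12.38
position: [0.5178, -0.1705, 0.1903]
ee_rot: [[0.689, 0.725, 0.0], [0.725, -0.689, 0.0], [0.0, 0.0, -1.0]]
force: [-0.8, 0.8, 0.6]
gripper_width: 0.047
grasp_force: 0.0
```

Request:
{"api": "move_arm", "payload": {
  "deltas": "0 0 0 0 0 0.111 55; 0 0 0 0 0 0.111 55; 0 0 0 0 0 0.111 55; 0 0 0 0 0 0.111 55; 0 0 0 0 0 0.111 55; 0 0 0 0 0 0.111 55; 0 0 0 0 0 0.111 55; 0 0 0 0 0 0.111 55; 0 0 0 0 0 0.111 55; 0 0 0 0 0 0 55"
}}

```text
time: 13.62
position: [0.5178, -0.1718, 0.1901]
ee_rot: [[-0.718, 0.696, 0.0], [0.696, 0.718, 0.0], [-0.0, 0.0, -1.0]]
force: [-0.3, -0.0, 0.1]
gripper_width: 0.0467
grasp_force: 0.0
```

```bash
cat > m7.py <<'E'
from fit import *
import sys
np.set_printoptions(precision=4,suppress=True)
o=get_obs();print(o["position"],np.arctan2(o["ee_rot"][1][0],o["ee_rot"][0][0]),o["joints"],o["force"])
C={n:read_camera(n) for n in("top","side")};out=[]
for c,(x,y,w,h) in zip(C.values(),((310,160,64,96),(275,85,80,120))): out.append(cv2.resize(c["color"][y:y+h,x:x+w,::-1],(400,600),interpolation=cv2.INTER_CUBIC))
cv2.imwrite(sys.argv[1],np.hstack(out))
for t in("dial_grip","dial_mark","column_mouth","cassette_blue_top"):
    P=[nets.spot_point(n,t)[:1] for n in C];print(t,[(r[0]["xy"],r[0]["score"]) if r else None for r in P])
    if all(P): print(*tri(C["top"],P[0][0]["xy"],C["side"],P[1][0]["xy"]))
E
python3 m7.py pics/c7.png
```

```text
[ 0.5178 -0.1718  0.1901] 2.3719364995209142 [-0.4415  0.4484  1.8204  0.0002  0.8727 -1.2427] [-0.3072 -0.0095  0.094 ]
dial_grip [([332.5, 191.8], 0.55), ([308.7, 157.2], 0.51)]
[ 0.5196 -0.1686  0.0674] 0.005545266158736183
dial_mark [([325.3, 201.5], 0.36), ([324.1, 162.4], 0.7)]
[ 0.4757 -0.1498  0.0919] 0.023429735992459212
column_mouth [None, ([338.6, 134.7], 0.71)]
cassette_blue_top [([121.2, 162.6], 0.71), ([93.5, 291.8], 0.92)]
[0.5964 0.464  0.0533] 0.004721508278175893
```

View pics/c7.png

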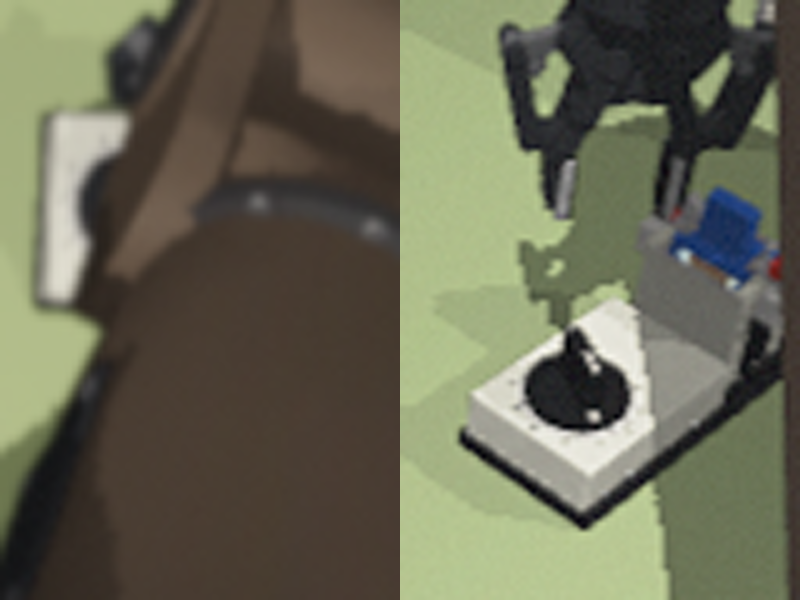

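The cassette sits in the tower at (725,240) with the rib sticking up. I'll check its height numerically before turning the dial.

```bash
python3 - <<'E'
from fit import *
np.set_printoptions(precision=4,suppress=True)
c=read_camera("side");s=c["color"].astype(int);x,y,w,h=325,112,36,40
m=close((s[...,2]>1.35*s[...,0])&(s[...,2]>s[...,1]*1.15)&(s[...,2]>45));mm=np.zeros_like(m);mm[y:y+h,x:x+w]=m[y:y+h,x:x+w]
r,cc=np.where(mm);print("blue bbox",cc.min(),r.min(),cc.max(),r.max(),mm.sum())
def vis(p,top):   # visible blue above the tower: block part above mouth + rib
    return [box(0,0,.052,.034,.085-(top-.052),.052),CAS[1]]
for top in(.080,.083,.086,.089,.092,.096):
    p=(.5118,-.2992,-.05);q=np.array([proj(c,a) for a in T(p,CAS[1],top-.052)]);
    e=(sil(c,p,[CAS[1]],top-.052)>.5);
    best=min((np.abs(sil(c,(.5118+dx,-.2992+dy,-.05),[box(0,0,.052,.034,min(.052,.137-top),.052),CAS[1]],top-.052)-mm).sum(),dx,dy) for dx in(-.002,0,.002) for dy in(-.002,0,.002))
    print(top,"rib bbox",q.min(0),q.max(0),best)
v=cv2.resize(c["color"][105:165,310:390,::-1],(800,600),interpolation=cv2.INTER_CUBIC)
for P,z,col in((CAS[1],.034,(0,255,0)),(box(0,0,.052,.034,.052,.052),.034,(0,255,0)),(box(0,0,.056,.039,.085,.085),0,(255,0,255))):
    q=np.array([(proj(c,a)+.5-(310,105))*10 for a in T((.5118,-.2992,-.05),P,z)]);cv2.polylines(v,[cv2.convexHull(np.round(q).astype(np.int32))],True,col,1)
cv2.imwrite("pics/c8.png",v)
E
```

```text
blue bbox 329 123 350 142 209
0.08 rib bbox [333.4517 122.5982] [347.2268 137.8253] (np.float64(41.6078431372549), 0, -0.002)
0.083 rib bbox [333.638  121.7577] [347.4484 137.0172] (np.float64(41.31372549019608), -0.002, 0.002)
0.086 rib bbox [333.8251 120.9137] [347.671  136.2056] (np.float64(51.35294117647058), -0.002, 0.002)
0.089 rib bbox [334.013 120.066] [347.8946 135.3906] (np.float64(67.30196078431372), -0.002, 0.002)
0.092 rib bbox [334.2016 119.2147] [348.1191 134.5721] (np.float64(85.48627450980393), -0.002, 0.002)
0.096 rib bbox [334.4544 118.074 ] [348.42   133.4753] (np.float64(111.84705882352941), -0.002, 0.002)
```

View pics/c8.png

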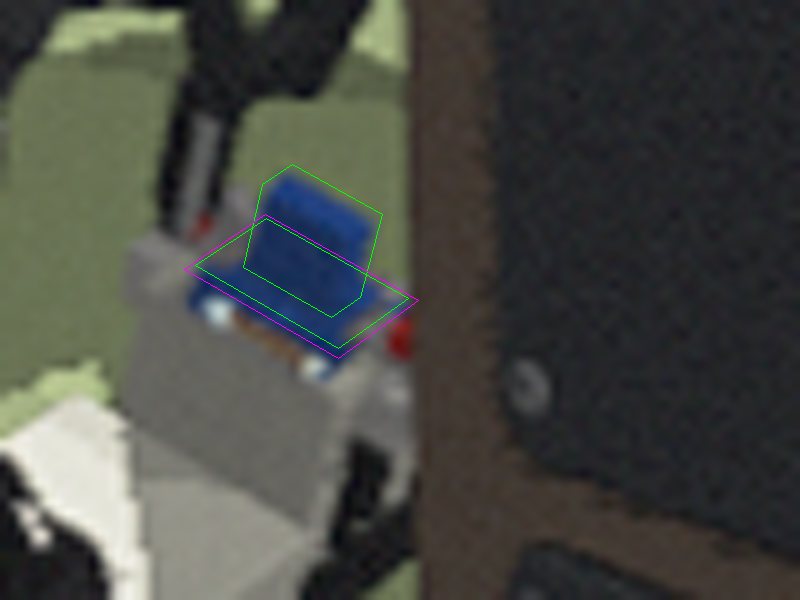

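The block top comes out at 83–86 mm, with both bolt noses over its ends (tabs at (203,228) and (400,340)), so it is latched. Next: finish the wrist turn, go down on the dial bar and grip.

Request:
{"api": "move_arm", "payload": {
  "deltas": "0 0 0 0 0 0.063 55; 0 0 -0.15 0 0 0.062 55; 0 0 -0.2 0 0 0 55; 0 0 -0.12 0 0 0 55; 0 0 -0.05 0 0 0 55; 0 0 -0.035 0 0 0 55; 0 0 0 0 0 0 55"
}}

```text
time: 15.05
position: [0.5181, -0.172, 0.0793]
ee_rot: [[-0.841, 0.541, 0.0], [0.541, 0.841, -0.0], [-0.0, 0.0, -1.0]]
force: [-0.6, -0.5, -0.2]
gripper_width: 0.047
grasp_force: 0.0
```

Request:
{"api": "move_arm", "payload": {
  "deltas": "0 0 0 0 0 0 30; 0 0 0 0 0 0 10; 0 0 0 0 0 0 5; 0 0 0 0 0 0 5; 0 0 0 0 0 0 5",
  "grip_force": 30
}}

```text
time: 15.68
position: [0.5183, -0.1717, 0.0797]
ee_rot: [[-0.841, 0.541, 0.001], [0.541, 0.841, -0.0], [-0.001, 0.001, -1.0]]
force: [1.1, 4.3, 5.5]
gripper_width: 0.0114
grasp_force: 31.5
```

Request:
{"api": "move_arm", "payload": {
  "deltas": "0 0 0 0 0 0 5; 0 0 0 0 0 -0.07 5; 0 0 0 0 0 -0.1 5; 0 0 0 0 0 -0.1 5; 0 0 0 0 0 -0.1 5; 0 0 0 0 0 -0.1 5; 0 0 0 0 0 -0.1 5; 0 0 0 0 0 -0.1 5",
  "grip_force": 50
}}

```text
time: 16.68
position: [0.5167, -0.1724, 0.0798]
ee_rot: [[0.059, 0.998, -0.002], [0.998, -0.059, -0.0], [-0.0, -0.002, -1.0]]
force: [-12.0, -5.3, 13.1]
gripper_width: 0.011
grasp_force: 54.5
```

Request:
{"api": "move_arm", "payload": {
  "deltas": "0 0 0 0 0 -0.1 5; 0 0 0 0 0 -0.1 5; 0 0 0 0 0 -0.1 5; 0 0 0 0 0 -0.1 5; 0 0 0 0 0 -0.1 5; 0 0 0 0 0 -0.1 5; 0 0 0 0 0 -0.064 5; 0 0 0 0 0 0 5; 0 0 0 0 0 0 5"
}}

```text
time: 17.8
position: [0.5151, -0.1713, 0.0797]
ee_rot: [[0.89, 0.457, -0.006], [0.457, -0.89, 0.002], [-0.004, -0.004, -1.0]]
force: [-18.3, 0.3, 19.7]
gripper_width: 0.011
grasp_force: 55.3
```

Request:
{"api": "move_arm", "payload": {
  "deltas": "0 0 0 0 0 0 30; 0 0 0 0 0 0 55; 0 0 0 0 0 0 55; 0 0 0.08 0 0 0 55; 0 0 0.2 0 0 0 55; -0.05 0.2 0.3 0 0 0 55; -0.1 0.3 0.2 0 0 0 55; -0.1 0.3 0 0 0 0 55; 0 0.3 0 0 0 0 55; 0 0.3 0 0 0 0 55"
}}

```text
time: 19.05
position: [0.4726, 0.0937, 0.2214]
ee_rot: [[0.89, 0.456, 0.002], [0.456, -0.89, 0.0], [0.002, 0.001, -1.0]]
force: [1.8, -0.1, -0.9]
gripper_width: 0.047
grasp_force: 0.0
```

```bash
cat > m9.py <<'E'
from fit import *
C={n:read_camera(n) for n in("top","side")};out=[]
for c,(x,y,w,h) in zip(C.values(),((315,160,64,96),(290,105,64,96))): out.append(cv2.resize(c["color"][y:y+h,x:x+w,::-1],(400,600),interpolation=cv2.INTER_CUBIC))
cv2.imwrite("pics/c9.png",np.hstack(out))
for n,c in C.items():
    for a in (1.571,2.094,2.618,3.14):
        th=-.05-a; print(n,a,np.round((proj(c,(.5181-.025*np.cos(th),-.172-.025*np.sin(th),.054))-(315 if n=="top" else 290,160 if n=="top" else 105)+.5)*6.25))
    print([(r["xy"],r["score"]) for r in nets.spot_point(n,"dial_mark")[:2]])
E
python3 m9.py
```

```text
top 1.571 [ 60. 200.]
top 2.094 [ 68. 174.]
top 2.618 [ 88. 157.]
top 3.14 [114. 151.]
[([327.9, 187.2], 0.79)]
side 1.571 [ 93. 376.]
side 2.094 [ 77. 358.]
side 2.618 [ 75. 339.]
side 3.14 [ 88. 323.]
[([300.4, 160.6], 0.76)]
```

View pics/c9.png

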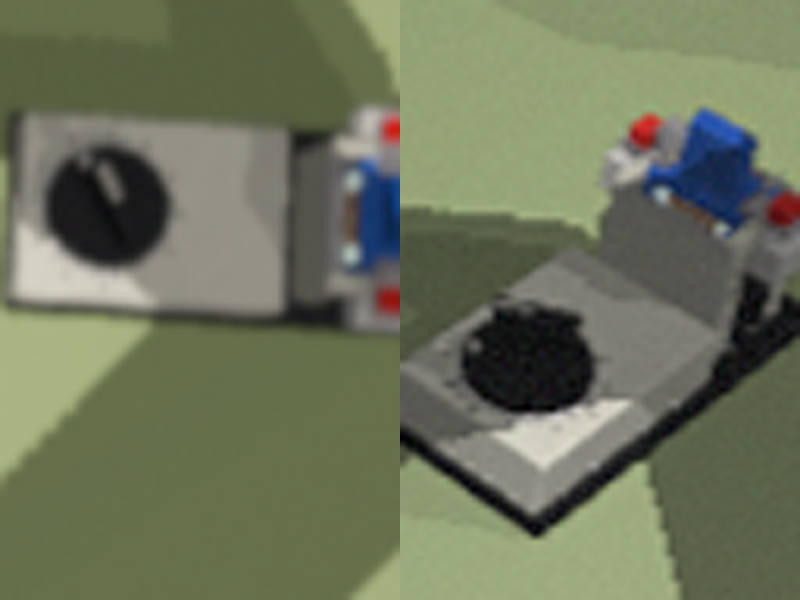

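The dot at (86,160) matches 2.618 rad (predicted 88,157). Both red tabs are where they were at the start, and the cassette is latched. The arm is clear of everything, so I'm handing in.

Request:
{"api": "move_arm", "payload": {
  "deltas": "0 0 0 0 0 0 55; 0 0 0 0 0 0 55"
}}

```text
time: 19.5
position: [0.473, 0.0907, 0.2201]
ee_rot: [[0.891, 0.455, 0.0], [0.455, -0.891, -0.0], [0.0, 0.0, -1.0]]
force: [-0.1, -0.7, 0.1]
gripper_width: 0.0471
grasp_force: 0.0
```

```bash
python3 -c "
from plant import workorder
print(workorder.job_done())"
```

```text
the job is handed in; nothing more can be done
None
```

The blue cassette is latched in the column under both bolts, the dial is four clicks clockwise at about 2.62 rad by the dot's position in the picture, the arm is clear, and the job was handed in at 19.5 s; no verdict came back.

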